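Raise the food case's sliding window to the marker clip

TASK

Let some air into the food case: with your fingertips, push its sliding front window up from beneath the lip along its lower rail until the red pointer on the window is level with the green clip on the case, and leave it standing there. Do not grip the lip, and leave the clip, the two shakers and the tall spice jar near the front edge of the worktop where they are.

Things in the scene. Friction and masses are not known exactly. Their poses are not given: they have to be found in the camera images.
- case: Food case, white sides, wooden plinth, see-through front, fixed; 326 mm wide (its y), 165 deep (its x), 400 high. Origin: on its underside, half-way across, 90 mm behind the front; its x axis points from front to back. Above the 130 mm plinth the front leans back 25 degrees from upright: the window travels along [0.423, 0, 0.906] in the case's frame. Aluminium jambs, 20 mm wide, flank it.
- sash (a joint): Travel of the window up the slope, m: 0 = fully down, 0.125 = upper stop. The window is counterweighted: it stays wherever it is left, and moving it either way takes about 3 to 5 N plus 12 N per m/s.
- lip_under (a point): Centre of the lip's underside, 15 mm from the rail; moves with the window. The lip is a strip along the window's lower rail, 210 mm long (case's y), standing out 30 mm from it, frontwards and 55 degrees upwards: a finger pointing forward and 55 degrees down lies flat under it. 6 mm thick, with a 4 mm grey trim on top; touching trim and underside together counts as gripping.
- pointer (a point): Red pointer, a 22 x 5 mm bar on the right end (the robot's right) of the window's lower rail; the point is its centre. It moves with the window. Its z axis points up the slope.
- mark (a point): The height shown by the green clip: where the pointer's centre will be when it is level with the clip. The clip, 22 mm wide and 16 mm high, sits on the right jamb, 26 mm to the right of this point, at a different height each time. Its z axis points up the slope.
- salt: Salt shaker, grey cap, white contents, diameter 44 mm, 90 mm high, loose, standing to the left in front of the case. Origin: centre of its underside.
- pepper: Pepper shaker, grey cap, dark contents, diameter 44 mm, 90 mm high, loose, standing to the right in front of the case. Origin: centre of its underside.
- jar: Tall white-lidded spice jar with a white and blue label, diameter 47 mm, 98 mm high, loose, near the front edge of the worktop left of the case. Origin: centre of its underside.
Things that resemble listed ones, but are neither listed nor needed, are in the scene too. What is shaped like the pepper but purple or yellow is not meant.

How it is judged:
By the outcome, as a careful person would: the job done as asked, in the order asked, and still so for the second after the job is handed in, with the robot touching nothing.
It also fails if it takes over 42 s, if anything falls off the work surface, if the arm or the gripper's body presses on something with over 40 N, if the wrist force passes 120 N, or if a joint passes its speed limit or range.

ROBOT

A 6-joint arm with a two-finger parallel gripper is mounted at the origin on a cart in front of the work surface, level with it; the furniture and walls round the work are solid. World frame = base frame: x ahead of the robot, y to its left, z up, the work surface at z = 0. Lengths are in m, angles in rad, forces in N, time in s.
With the tool pointing down it reaches from about 0.35 to 0.775 m from the base axis. Payload 5.5 kg.
Tool frame: the origin (TCP) lies midway between the tips of the shut fingers; the grasp point (between the pads) lies env.grasp_offset behind it (env.grasp_offset is the distance from the TCP to the grasp point, in m); z points along the fingers, y is the line along which they close (so a half turn about z gives the same grasp; the last joint's range is limited). The gripper opens to 85 mm and grips with 20 to 120 N. Pads are 22 mm wide; open, the fingers measure 114 mm over their backs; the gripper's body (76 mm by 85 mm) begins 54 mm behind the grasp point. The pads swing forward as they close: fully open they stand 13 mm farther back than shut.
Start: joints at [1.006, 0.313, 0.046, 1.304, 0, 1.431], TCP at [0.237, 0.524, 0.231] pointing down, gripper open.
Joint ranges: [-2.76, 2.76], [-0.86, 1.69], [-1.03, 1.26], [-2.2, 2.34], [-1.47, 1.5], [-3.14, 3.14]. Speed limits (rad/s): [2.57, 2.57, 3.14, 3.14, 3.14, 3.14].

INTERFACE

Orientations are given as a unit quaternion [w, x, y, z].
In Python, from workcell import monitor, viewer, order, env gives the robot as it stands.
- The arm moves only by the tool carry_out, never from a script. Its argument "plan" is a list that holds one entry, the list of rows, each a list of 7 numbers: the turn, a rotation vector about the world's x, y, z in rad, then the shift along the world's x, y, z in mm, then the finger opening in mm, from 0 to 85.4. A call has 1 to 20 rows; each row is the pose to reach, as a shift and turn from the pose commanded when the call began; what a row does not reach only later rows make up. A row lasts 1/10 s, in which the tool goes at most 50 mm and 8.59 degrees, less where a joint would pass 70% of its speed; a pose out of reach is approached as far as the arm can. A call with a gripper value outside its range is refused whole. The fingers move at their own pace and stop on an object; "squeeze" is the grip in N (left out, the last holds). Time passes only in rows, so rows that repeat a pose let the fingers close. It gives the time, the measured TCP pose, the force, the opening and the grip force at its end, in the units of the state.
- monitor.get_state(): the state, without advancing time (a new reading comes with each control period).
- viewer.read_camera(name): name is "scene" or "side" or "wrist"; returns the picture (420x560x3 uint8, red, green, blue); there is no depth.
- viewer.calibration(name): a dict with "K" (3x3 intrinsics, pixels), "eye" and "rotation" of the camera in the world. Camera axes: x right, y down, z forward; pixel columns grow to the right and rows downward; lengths in m; the calibration is good to about 2 mm. A picture is of the moment at which its call begins: read the wrist's pose just before it. calibration takes no time and is no camera call; for the wrist camera it gives the pose at the moment of the call.
- order.hand_in(): hands the job in; it is judged then, once.
The state is a dict: "clock": time; "joint_pos": joint angles; "qvel": joint speeds; "tau": joint torques, N m; "tcp_pos": TCP position; "orientation": TCP orientation; "wrist_force": force on the tool from outside, world axes, zero at the start; "ft_torque": the same for the moment, N m; "finger_gap": finger opening in m; "grip_force": force on a finger pad.
Only numpy, scipy, OpenCV 4.12 (cv2) and the standard library are available. Lean on these libraries where they do the work, as an engineer would, in place of code of your own. Each camera call takes 0.05 s, during which the arm holds its last target. There are 200 camera calls.

## Working session

There is one attempt and no reset: what is moved stays moved. The work goes in short steps, Python scripts to look and compute and a tool call to move; the robot and the scene stay as the last step left them, time stands still between calls to the robot, and variables do not carry over. Pictures are saved under pics/ and viewed, at most 10 in all, crops included, and the job is handed in when it is done.

Besides the shell and the picture viewer there is one more tool, called by a JSON object that holds its "api" and its "payload", one argument or row to a line. carry_out: Moves the arm, as the interface text tells. Its arguments: {"type":"object","properties":{"plan":{"type":"array","items":{"type":"array","items":{"type":"array","items":{"type":"number"}}}},"squeeze":{"type":"number"}},"required":["plan"]}

```bash
mkdir -p pics; ls
python3 - <<'E'
from workcell import monitor, viewer, order, env
import cv2
print(env.grasp_offset, monitor.get_state())
for n in ("scene","side"):
    im=viewer.read_camera(n); cv2.imwrite(f"pics/{n}0.png",im[:,:,::-1])
    print(n,viewer.calibration(n))
E
```

```text
pics
0.0187 {'clock': 0.0, 'joint_pos': array([1.00640720e+00, 3.13986342e-01, 4.49362974e-02, 1.30361342e+00,
       1.53275434e-05, 1.43121535e+00]), 'qvel': array([-0.00025734,  0.0015888 ,  0.00018607, -0.00082205,  0.0001559 ,
        0.00020192]), 'tau': array([-8.12183607e-04, -4.80624354e+01,  2.98532796e+01,  1.94638758e-02,
       -1.55298671e-04, -5.26145953e-06]), 'tcp_pos': array([0.23668837, 0.52343688, 0.23039944]), 'orientation': array([-3.29052151e-04,  2.10810469e-01,  9.77526508e-01, -8.73687936e-04]), 'wrist_force': array([-0.7222711 ,  0.34699441,  0.38691401]), 'ft_torque': array([-0.05044663, -0.0089202 ,  0.02350315]), 'grip_force': 0.0, 'finger_gap': 0.08536582577981107}
scene {'K': array([[500.83589588,   0.        , 278.93148651],
       [  0.        , 500.83589588, 211.86033021],
       [  0.        ,   0.        ,   1.        ]]), 'eye': array([-0.09719217, -0.61852369,  0.97609336]), 'rotation': array([-0.37904708,  0.86165232, -0.31074007,  0.1316024 ])}
side {'K': array([[450.33515557,   0.        , 282.36089555],
       [  0.        , 450.33515557, 219.36173815],
       [  0.        ,   0.        ,   1.        ]]), 'eye': array([ 0.57216148, -0.9620761 ,  0.95744524]), 'rotation': array([-0.44347054,  0.89535403,  0.03977124, -0.0096581 ])}
```

View pics/scene0.png

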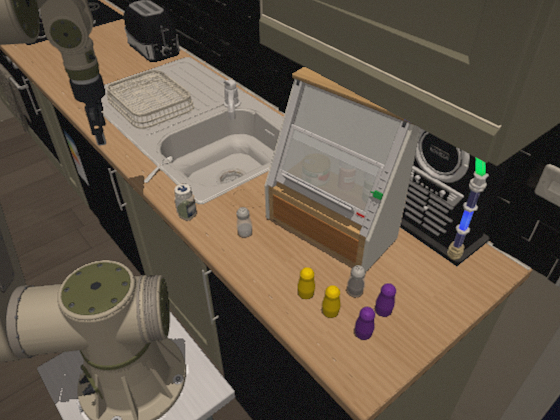

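View pics/side0.png

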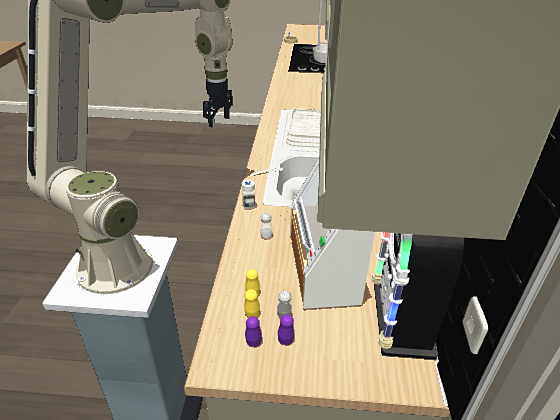

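The scene view shows the case with its red pointer at about (361,214) and green clip at about (377,195). Salt is at (244,222), pepper at (356,281) and the jar at (185,201). Possible mix-ups: the yellow shakers at (307,283) and (331,301), the purple ones at (365,322) and (386,299), and the green cap at (481,165), which sits on other equipment and is not the clip. The lip is the strip above the wood plinth, and I'll check it in a crop.

Run:
```python
import cv2
im=cv2.imread("pics/scene0.png")[120:270,255:415]
cv2.imwrite("pics/crop1.png",cv2.resize(im,None,fx=4,fy=4,interpolation=cv2.INTER_CUBIC))
im=cv2.imread("pics/side0.png")[150:350,225:375]
cv2.imwrite("pics/crop2.png",cv2.resize(im,None,fx=3,fy=3,interpolation=cv2.INTER_CUBIC))
```

```text
(no output)
```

View pics/crop1.png

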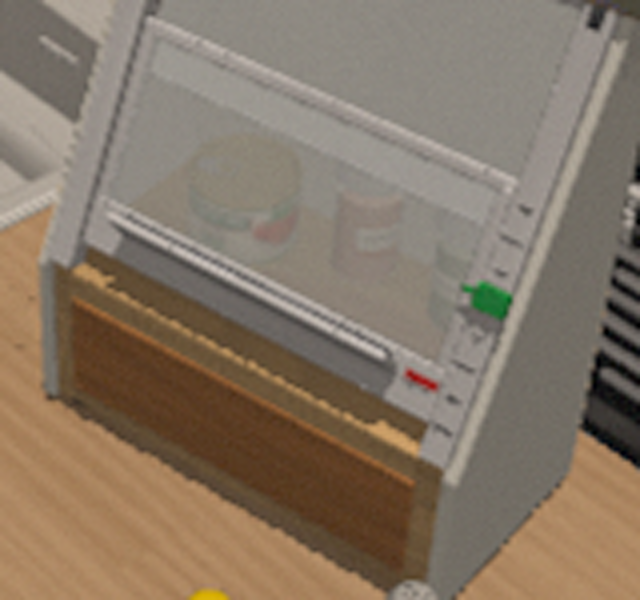

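View pics/crop2.png

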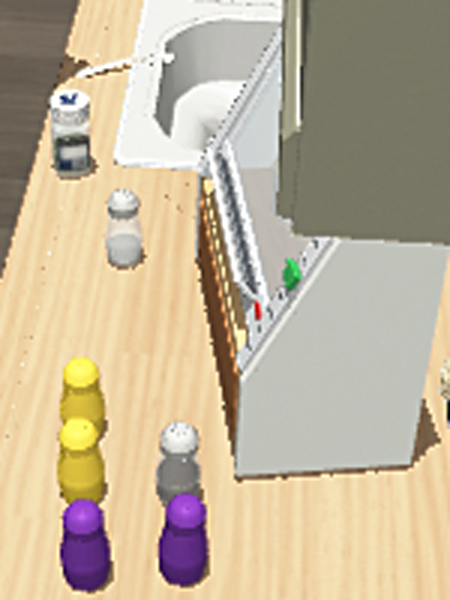

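The crops confirm the pointer at scene (360,215) and side (311,254), and the clip at scene (377.5,195) and side (322,241). The lip is the grey strip with a bright outer edge, running from scene (282,174) to (352,209). Next I'll fit the case pose.

```bash
cat > h.py <<'E'
import numpy as np, cv2
from scipy.optimize import least_squares
from scipy.spatial.transform import Rotation as R
from workcell import monitor, viewer
def cal(n):
    c=viewer.calibration(n); q=c["rotation"]; q=np.asarray(q)
    M=R.from_quat(q[[1,2,3,0]]).as_matrix() if q.shape==(4,) else q
    return c["K"],np.asarray(c["eye"]),M
def proj(c,P):
    K,e,M=c; p=(np.atleast_2d(P)-e)@M@K.T; return p[:,:2]/p[:,2:]
def ray(c,uv):
    K,e,M=c; d=M@np.linalg.solve(K,[*uv,1]); return e,d/np.linalg.norm(d)
def planez(c,uv,z):
    e,d=ray(c,uv); return e+d*(z-e[2])/d[2]
def tri(obs):
    A=0;b=0
    for c,uv in obs:
        e,d=ray(c,uv);Q=np.eye(3)-np.outer(d,d);A=A+Q;b=b+Q@e
    return np.linalg.solve(A,b)
S,D=cal("scene"),cal("side")
def T(p): 
    return R.from_euler('z',p[2]).as_matrix(),np.array([p[0],p[1],0])
def tocase(p,X): M,t=T(p); return (np.asarray(X)-t)@M
def toworld(p,X): M,t=T(p); return np.asarray(X)@M.T+t
E
python3 - <<'E'
from h import *
np.set_printoptions(precision=4,suppress=True)
obs=[(S,(267,218.7),(-.09,.163,0)),(S,(364.2,269.5),(-.09,-.163,0)),(D,(304.3,309.3),(-.09,-.163,0)),(D,(362.3,306),(.075,-.163,0)),(S,(397.5,238),(.075,-.163,0)),
(S,(368.7,241.2),(-.09,-.163,.13)),(D,(305,274),(-.09,-.163,.13)),(S,(265.7,185.5),(-.09,.163,.13))]
f=lambda p:np.concatenate([proj(c,toworld(p,x))[0]-u for c,u,x in obs])
r=least_squares(f,[.6,0,0],loss='soft_l1');p=r.x
print("case",p);print(f(p).reshape(-1,2))
for n,a,b in (("pointer",(360.2,215),(311,253.7)),("clip",(377.5,195),(322.3,241))):
    X=tri([(S,a),(D,b)]);print(n,X,"case",tocase(p,X),"reproj",proj(S,X)-a,proj(D,X)-b)
    # single-view on the slope plane through (-.09,130)
    for c,u in((S,a),(D,b)):
        e,d=ray(c,u);M,t=T(p);n_=M@np.array([-.906,0,.423]);
        for off in (0,.008):
            P0=toworld(p,(-.09,0,.13))+n_*off;X=e+d*((P0-e)@n_)/(d@n_);x=tocase(p,X);print("   ",off,x,"s",(x-[-.09,0,.13])@[.423,0,.906])
for n,u in (("lipL",(282,174)),("lipR",(352,209.)),("botL",(285,180)),("botR",(352,217))):
    e,d=ray(S,u);M,t=T(p);n_=M@np.array([-.906,0,.423])
    for off in(0,.027):
        P0=toworld(p,(-.09,0,.13))+n_*off;X=e+d*((P0-e)@n_)/(d@n_);x=tocase(p,X);print(n,off,x,"s",(x-[-.09,0,.13])@[.423,0,.906])
for n,a,b,z in (("salt",(243,210),(266,214.5),.09),("pepper",(358,268),(285,292),.09),("jar",(182,187),(248,182.5),.098),("yel1",(307,269),(252,271),.09),("yel2",(332,288),(251.5,291),.09),("pur1",(387,286),(286.5,317),.09)):
    print(n,planez(S,a,z)[:2],planez(D,b,z)[:2])
E
```

```text
case [0.6416 0.0611 0.1801]
[[-0.4839 -0.2095]
 [-0.5788  5.7762]
 [-0.2107  0.2539]
 [-0.1134 -0.2329]
 [-0.2394  1.1641]
 [ 0.786  -1.8847]
 [ 1.4471  1.9443]
 [-0.435  -2.5089]]
pointer [ 0.5909 -0.0717  0.1705] case [-0.0737 -0.1216  0.1705] reproj [[0.0532 0.3608]] [[ 0.1285 -0.3001]]
    0 [-0.0716 -0.1202  0.1694] s 0.043422964702172204
    0.008 [-0.0776 -0.1234  0.1755] s 0.04650121445475087
    0 [-0.0732 -0.1178  0.166 ] s 0.03972081010220872
    0.008 [-0.0761 -0.1319  0.1787] s 0.05005813842990874
clip [ 0.616  -0.0927  0.2331] case [-0.0527 -0.1467  0.2331] reproj [[0.0188 0.1411]] [[ 0.0495 -0.119 ]]
    0 [-0.045  -0.1428  0.2263] s 0.10625316383891745
    0.008 [-0.0512 -0.1458  0.232 ] s 0.10885060940906607
    0 [-0.0488 -0.1297  0.2182] s 0.09730745524255868
    0.008 [-0.0521 -0.1436  0.2301] s 0.1067169487898525
lipL 0 [-0.0712  0.1205  0.1704] s 0.044540130526813645
lipL 0.027 [-0.0912  0.1035  0.1912] s 0.05490037042557185
lipR 0 [-0.07   -0.0955  0.1729] s 0.04736422601397296
lipR 0.027 [-0.0901 -0.1069  0.1937] s 0.05765152806319258
botL 0 [-0.0758  0.1066  0.1605] s 0.03366010450141731
botL 0.027 [-0.0957  0.09    0.1816] s 0.04430134258342473
botR 0 [-0.0776 -0.1025  0.1565] s 0.02929038953147594
botR 0.027 [-0.0975 -0.1137  0.1777] s 0.04004448414204344
salt [0.4394 0.1944] [0.4425 0.1929]
pepper [ 0.5256 -0.1382] [ 0.5289 -0.1396]
jar [0.3619 0.3698] [0.3604 0.3627]
yel1 [ 0.4327 -0.0646] [ 0.4324 -0.0699]
yel2 [ 0.4384 -0.1421] [ 0.4411 -0.1446]
pur1 [ 0.537  -0.2169] [ 0.5389 -0.2232]
```

```bash
cat >> h.py <<'E'
p=np.array([0.6416,0.0611,0.1801])
U=np.array([.423,0,.906]);N=np.array([-.906,0,.423]);L=np.array([-.574,0,.819]);B=np.array([-.819,0,-.574])
M0,_=T(p)
Rt=M0@np.column_stack([B,[0,1,0],-L])  # tool x,y,z
E
python3 - <<'E'
from h import *
np.set_printoptions(precision=4,suppress=True)
st=monitor.get_state();q=st["orientation"];R0=R.from_quat(q[[1,2,3,0]])
rv=(R.from_matrix(Rt)*R0.inv()).as_rotvec();print("turn",rv,np.degrees(np.linalg.norm(rv)))
root=np.array([-.09,0,.13])+U*.039
P=root+L*.006+B*.011
for n,x in (("contact",P),("below15",P+B*.015),("standoff",P+B*.035+L*.10)):
    w=toworld(p,x);print(n,w,"shift mm",(w-st["tcp_pos"])*1000)
print("dirs world U,L,B",M0@U,M0@L,M0@B)
E
```

```text
turn [-0.0742 -0.6163  0.5862] 48.91873726691648
contact [0.557  0.0457 0.1639] shift mm [ 320.3029 -477.8083  -66.5531]
below15 [0.5449 0.0435 0.1553] shift mm [ 308.2166 -480.0089  -75.1631]
standoff [0.4724 0.0303 0.2257] shift mm [ 235.6299 -493.225    -4.7431]
dirs world U,L,B [0.4162 0.0758 0.906 ] [-0.5647 -0.1028  0.819 ] [-0.8058 -0.1467 -0.574 ]
```

{"api": "carry_out", "payload": {
  "plan": [
    [[0,0,0,20,-40,10,0],[0,0,0,40,-80,20,0],[-0.01,-0.08,0.08,60,-120,20,0],[-0.02,-0.16,0.15,80,-160,20,0],[-0.03,-0.24,0.23,100,-200,20,0],[-0.04,-0.32,0.31,120,-245,20,0],[-0.05,-0.4,0.38,140,-290,20,0],[-0.06,-0.48,0.46,160,-335,20,0],[-0.067,-0.55,0.53,180,-380,15,0],[-0.074,-0.616,0.586,200,-420,10,0],[-0.074,-0.616,0.586,220,-460,5,0],[-0.074,-0.616,0.586,236,-493,-5,0],[-0.074,-0.616,0.586,236,-493,-5,0],[-0.074,-0.616,0.586,236,-493,-5,0]]
  ]
}}

```text
clock: 1.5
tcp_pos: [0.4725, 0.0298, 0.2254]
orientation: [0.299, -0.084, 0.95, 0.028]
wrist_force: [-0.5, 0.7, -0.3]
finger_gap: -0.0002
grip_force: 0.0
```

Run:
```python
from h import *
import pickle
st=monitor.get_state();c=viewer.calibration("wrist");im=viewer.read_camera("wrist");pickle.dump(c,open("w1.pkl","wb"))
cv2.imwrite("pics/w1.png",cv2.resize(im[:,:,::-1],(800,600),interpolation=cv2.INTER_CUBIC))
s=viewer.read_camera("scene");cv2.imwrite("pics/s1.png",s[:,:,::-1])
print(st["clock"],st["tcp_pos"],st["orientation"],st["joint_pos"],st["finger_gap"],st["wrist_force"],c)
```

```text
1.5 [0.47249986 0.02980032 0.22539612] [ 0.29865248 -0.0842499   0.95022552  0.02793053] [-0.27080688 -0.34169412 -0.79953559  0.55246367  0.25289433 -0.3745246 ] -0.00023878160493582103 [-0.54258078  0.7308678  -0.26456507] {'K': array([[360.08458074,   0.        , 275.91565079],
       [  0.        , 360.08458074, 209.62051466],
       [  0.        ,   0.        ,   1.        ]]), 'eye': array([0.33872604, 0.00530212, 0.30457492]), 'rotation': array([0.27127923, 0.58186481, 0.69420619, 0.32545151])}
```

View pics/w1.png

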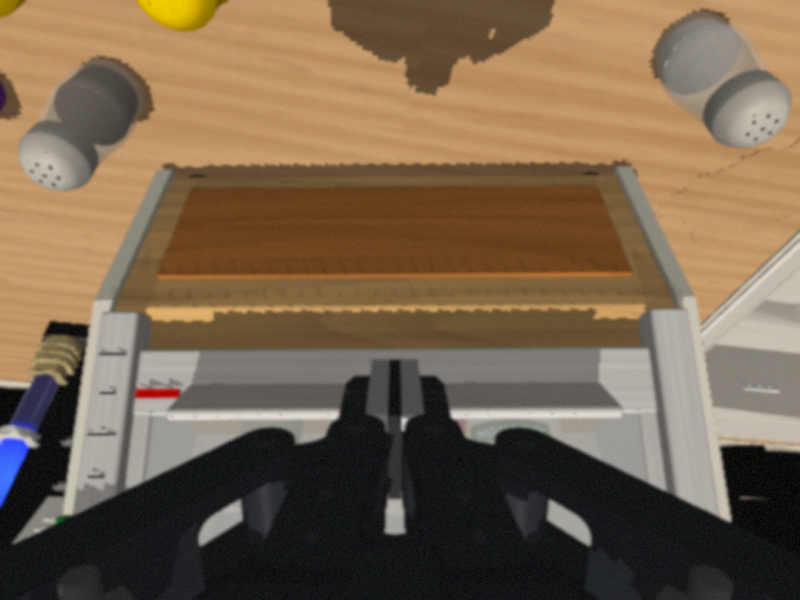

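The wrist picture (800x600, upside down) shows the plinth-top corners at (97,300) and (692,298), and the red pointer at (157,394). The lip's root edge runs from (202,384) to (590,384) and its outer edge from (168,413) to (622,414). The fingers are shut, centred in front of it, and both shakers are well clear.

Run:
```python
from h import *
import pickle
np.set_printoptions(precision=4,suppress=True)
c=pickle.load(open("w1.pkl","rb"));W=(c["K"],np.asarray(c["eye"]),R.from_quat(np.asarray(c["rotation"])[[1,2,3,0]]).as_matrix())
obs=[(S,(267,218.7),(-.09,.163,0)),(D,(304.3,309.3),(-.09,-.163,0)),(D,(362.3,306),(.075,-.163,0)),(S,(397.5,238),(.075,-.163,0)),
(S,(368.7,241.2),(-.09,-.163,.13)),(D,(305,274),(-.09,-.163,.13)),(S,(265.7,185.5),(-.09,.163,.13))]
k=.7
wo=[(W,(97*k,300*k),(-.09,-.163,.13)),(W,(692*k,298*k),(-.09,.163,.13)),(W,(157*k,172*k),(-.09,-.163,0)),(W,(630*k,168*k),(-.09,.163,0))]
for O in (obs,wo,obs+wo):
    f=lambda p:np.concatenate([proj(c,toworld(p,x))[0]-u for c,u,x in O])
    r=least_squares(f,p,loss='soft_l1');print("case",r.x,"res",f(r.x))
p2=r.x
X=tri([(S,(360.2,215)),(D,(311,253.7)),(W,(157*k,394*k))]);x=tocase(p2,X);print("pointer",x,"s",(x-[-.09,0,.13])@U,"off",(x-[-.09,0,.13])@N)
X=tri([(S,(377.5,195)),(D,(322.3,241))]);x=tocase(p2,X);print("clip",x,"s",(x-[-.09,0,.13])@U,"off",(x-[-.09,0,.13])@N)
M,t=T(p2);n=M@N
for nm,u in (("pointer",(157,394)),("rootR",(202,384)),("rootL",(590,384)),("edgeR",(168,413)),("edgeL",(622,414)),("railbot",(395,350))):
    e,d=ray(W,np.array(u)*k)
    for off in (0,.005,.026):
        P0=toworld(p2,(-.09,0,.13))+n*off;Y=e+d*((P0-e)@n)/(d@n);y=tocase(p2,Y);print(nm,off,"y",y[1],"s",(y-[-.09,0,.13])@U)
```

```text
case [0.641  0.0605 0.1774] res [-0.4906 -0.1163 -0.6186  0.3465 -0.4654 -0.0228 -0.2426  1.5204  0.5983
 -1.5609  1.0123  2.0347 -0.4423 -2.4171]
case [0.6432 0.0605 0.1855] res [-1.1139  9.6788  1.0999  8.0848  4.4184 -1.578  -3.9093 -1.5788]
case [0.6416 0.0605 0.1768] res [-0.3007 -0.2478 -0.4217  0.3493 -0.2621  0.0082 -0.087   1.4365  0.7454
 -1.6782  1.2225  2.0378 -0.2395 -2.5468 -1.4449  7.2878  2.5884  7.9586
  4.4642 -4.0568 -2.7783 -1.7083]
pointer [-0.0739 -0.1224  0.1719] s 0.04474403902729519 off 0.0031321150464980463
clip [-0.0521 -0.1463  0.2331] s 0.10940584643054937 off 0.009296630734124914
pointer 0 y -0.124167117156676 s 0.04478199530855555
pointer 0.005 y -0.12189855372969512 s 0.04517302350025043
pointer 0.026 y -0.11237058733637544 s 0.0468153419053689
rootR 0 y -0.10125407820140317 s 0.03967048622285194
rootR 0.005 y -0.09940777912244789 s 0.04015571440502891
rootR 0.026 y -0.09165332299083571 s 0.042193672770172
rootL 0 y 0.10159084498343605 s 0.040054293508080624
rootL 0.005 y 0.09969891538804798 s 0.04053244850658336
rootL 0.026 y 0.09175281108741833 s 0.04254069950029483
edgeR 0 y -0.11738036632289195 s 0.054451157004979905
edgeR 0.005 y -0.11523687591314083 s 0.05466399223555491
edgeR 0.026 y -0.10623421619218636 s 0.055557900203970036
edgeL 0 y 0.11656136818641834 s 0.055406801478364555
edgeL 0.005 y 0.11439354684955293 s 0.05560202513889487
edgeL 0.026 y 0.10528869723471823 s 0.05642196451312221
railbot 0 y -0.000339675270077968 s 0.021941809484783508
railbot 0.005 y -0.0003531275162685487 s 0.02275375941429265
railbot 0.026 y -0.00040962695026893967 s 0.026163949118230834
```

{"api": "carry_out", "payload": {
  "plan": [
    [[0,0,0,12,2,-12,0],[0,0,0,24,4,-24,0],[0,0,0,36,7,-35,0],[0,0,0,48,9,-47,0],[0,0,0,60,11,-58,0],[0,0,0,72,13,-70,0],[0,0,0,77,14,-67,0],[0,0,0,80,15,-64,0],[0,0,0,80,15,-64,0]]
  ]
}}

```text
clock: 2.5
tcp_pos: [0.5533, 0.047, 0.1635]
orientation: [0.3, -0.087, 0.95, 0.028]
wrist_force: [-0.8, 0.4, 0.1]
finger_gap: -0.0002
grip_force: 0.0
```

Run:
```python
from h import *
st=monitor.get_state();im=viewer.read_camera("wrist")
cv2.imwrite("pics/w2.png",cv2.resize(im[:,:,::-1],(800,600),interpolation=cv2.INTER_CUBIC))
x=tocase(p,st["tcp_pos"]);d=x-[-.09,0,.13];print(st["tcp_pos"],"s",d@U,"off",d@N,st["wrist_force"],st["joint_pos"])
```

```text
[0.55328872 0.04699626 0.16354715] s 0.030643590821179394 off 0.013655257152330109 [-0.80683184  0.39274893  0.06967405] [-0.17002459 -0.09610935 -0.80032001  0.28415925  0.20101352 -0.2920994 ]
```

View pics/w2.png

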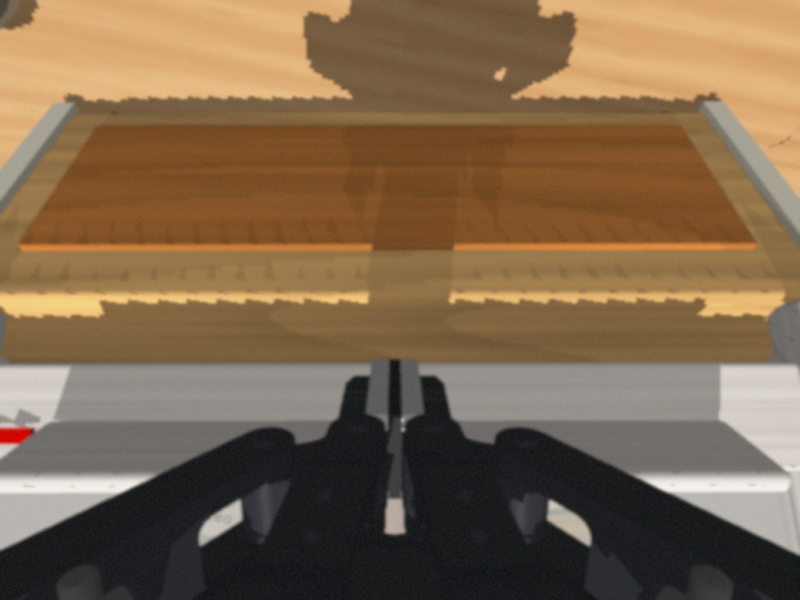

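The shut fingertips lie under the lip, with the lip root at row 421 and the tips at row 360. Nothing is touching yet. I'll push up the slope.

{"api": "carry_out", "payload": {
  "plan": [
    [[0,0,0,1,0,2,0],[0,0,0,2,0,4,0],[0,0,0,2.5,0.5,5.5,0],[0,0,0,3,0.5,7,0],[0,0,0,4,0.7,9,0],[0,0,0,5,0.9,11,0],[0,0,0,6,1.1,13,0],[0,0,0,7,1.3,15,0],[0,0,0,8,1.5,17.5,0],[0,0,0,9.2,1.7,20,0],[0,0,0,9.2,1.7,20,0]]
  ]
}}

```text
clock: 3.65
tcp_pos: [0.561, 0.0476, 0.1816]
orientation: [0.298, -0.086, 0.95, 0.028]
wrist_force: [-8.5, 0.1, -0.4]
finger_gap: -0.0002
grip_force: 3.6
```

Run:
```python
from h import *
st=monitor.get_state();im=viewer.read_camera("scene")
a=cv2.imread("pics/scene0.png")[170:240,330:400];b=im[170:240,330:400,::-1]
cv2.imwrite("pics/s2.png",cv2.resize(np.hstack([a,b]),None,fx=5.5,fy=5.5,interpolation=cv2.INTER_CUBIC))
x=tocase(p,st["tcp_pos"]);d=x-[-.09,0,.13];print(st["tcp_pos"],"s",d@U,"off",d@N,st["wrist_force"])
def cen(i,ch):
    j=i.astype(int);o=[k for k in range(3) if k!=ch];m=(j[...,ch]-np.maximum(j[...,o[0]],j[...,o[1]])).clip(60)-60
    y,x=np.mgrid[:i.shape[0],:i.shape[1]];return (m*x).sum()/m.sum()+330,(m*y).sum()/m.sum()+170
for i in (a,b): print("red",cen(i,2),"green",cen(i,1))
```

```text
[0.56097831 0.0475538  0.18160715] s 0.05024828378527127 off 0.014350074810299986 [-8.51239049  0.09447382 -0.37993948]
red (np.float64(360.0015576323988), np.float64(214.65420560747663)) green (np.float64(377.09493670886076), np.float64(193.41139240506328))
red (np.float64(362.4465478841871), np.float64(207.10690423162583)) green (np.float64(377.1823529411765), np.float64(193.89411764705883))
```

View pics/s2.png

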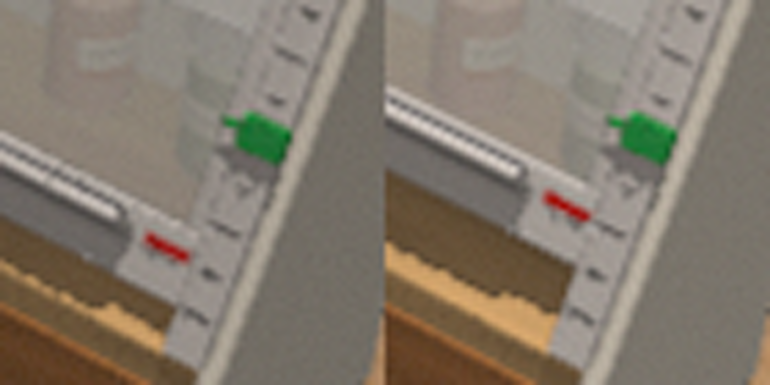

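The right half (now) shows the pointer raised from (360.0,214.7) to (362.4,207.1), with the clip unmoved at (377,194). The push works, so I'll compute how much is left.

```bash
cat >> h.py <<'E'
def s_on(c,uv,off,p=p):
    M,t=T(p);n=M@N;e,d=ray(c,uv);P0=toworld(p,(-.09,0,.13))+n*off
    x=tocase(p,e+d*((P0-e)@n)/(d@n)); return (x-[-.09,0,.13])@U, x[1]
E
python3 - <<'E'
from h import *
for u in ((360,214.65),(362.45,207.1)): print("pointer",s_on(S,u,.003))
for o in (.006,.009,.012): print("clip",o,s_on(S,(377.7,194.8),o), "tab",s_on(S,(330+(610-385)/5.5,170+121/5.5),o))
E
```

```text
pointer (np.float64(0.04513027306401325), np.float64(-0.12064975019677447))
pointer (np.float64(0.06466406212554815), np.float64(-0.11986331149311309))
clip 0.006 (np.float64(0.1088389909256606), np.float64(-0.1453653452604197)) tab (np.float64(0.10776611229944005), np.float64(-0.12766607737286165))
clip 0.009 (np.float64(0.10981119165113154), np.float64(-0.14649365166154926)) tab (np.float64(0.10874140959756472), np.float64(-0.12884546790186358))
clip 0.012 (np.float64(0.11078339237660242), np.float64(-0.14762195806267875)) tab (np.float64(0.1097167068956894), np.float64(-0.13002485843086553))
```

{"api": "carry_out", "payload": {
  "plan": [
    [[0,0,0,1,0.2,2.5,0],[0,0,0,2.3,0.4,5,0],[0,0,0,3.6,0.7,8,0],[0,0,0,5,0.9,11,0],[0,0,0,6.4,1.2,14,0],[0,0,0,7.8,1.4,17,0],[0,0,0,9.2,1.7,20,0],[0,0,0,10.6,1.9,23,0],[0,0,0,12,2.2,26,0],[0,0,0,13.3,2.4,29,0],[0,0,0,14.5,2.6,31.5,0],[0,0,0,15.6,2.8,34,0],[0,0,0,15.6,2.8,34,0]]
  ]
}}

```text
clock: 5.0
tcp_pos: [0.5767, 0.0505, 0.2158]
orientation: [0.299, -0.086, 0.95, 0.028]
wrist_force: [-9.7, -0.3, -0.9]
finger_gap: 0.0
grip_force: 3.5
```

```bash
cat >> h.py <<'E'
def cen(i,ch,x0,y0):
    j=i.astype(int);o=[k for k in range(3) if k!=ch];m=(j[...,ch]-np.maximum(j[...,o[0]],j[...,o[1]])).clip(60)-60
    y,x=np.mgrid[:i.shape[0],:i.shape[1]];return (m*x).sum()/m.sum()+x0,(m*y).sum()/m.sum()+y0
E
python3 - <<'E'
from h import *
st=monitor.get_state();im=viewer.read_camera("scene")[:,:,::-1];w=viewer.read_camera("wrist")[:,:,::-1];sd=viewer.read_camera("side")[:,:,::-1]
up=lambda a,f:cv2.resize(a,None,fx=f,fy=f,interpolation=cv2.INTER_CUBIC)
a=up(im[170:220,340:400],6);b=up(sd[215:265,295:355],6);c=up(w[200:420,:264],720/264)[:600]
cv2.imwrite("pics/s3.png",np.vstack([np.hstack([a,b]),c[-300:] if 0 else up(w[230:340,:264],720/264)]))
r=cen(im[170:240,330:400],2,330,170);print("red",r,s_on(S,r,.003),"green",cen(im[170:240,330:400],1,330,170))
x=tocase(p,st["tcp_pos"]);d=x-[-.09,0,.13];print("s",d@U,"off",d@N,st["wrist_force"],st["clock"])
E
```

```text
red (np.float64(367.8062234794908), np.float64(192.54314002828855)) (np.float64(0.10234614833115938), np.float64(-0.11983089567917957)) green (np.float64(377.08852459016396), np.float64(193.81639344262294))
s 0.08794887619240514 off 0.014314803506701619 [-9.74310594 -0.30850482 -0.89337338] 5.0
```

View pics/s3.png

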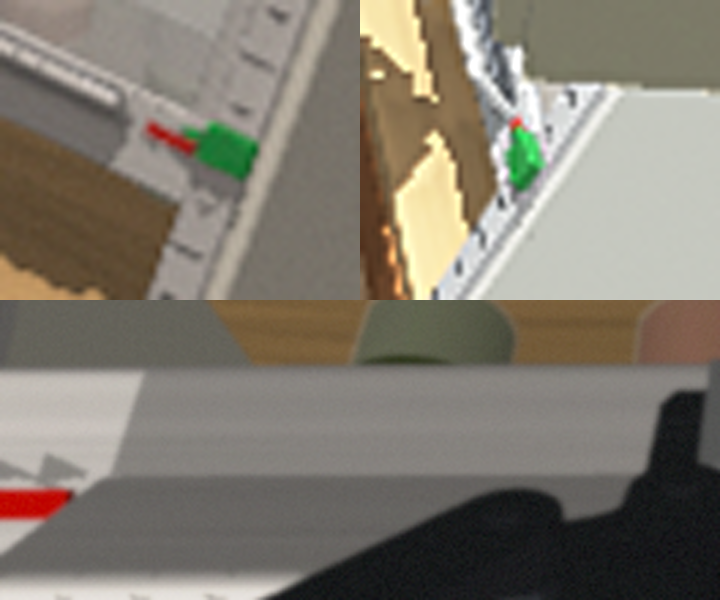

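The scene crop shows the pointer just below the clip. It has travelled 57 mm and about 7 mm remains. I'll back off to measure the gap with the wrist camera.

{"api": "carry_out", "payload": {
  "plan": [
    [[0,0,0,-3,-0.5,-4,0],[0,0,0,-10,-2,-8,0],[0,0,0,-20,-4,-14,0],[0,0,0,-31,-6,2,0],[0,0,0,-42,-8,18,0],[0,0,0,-54,-10,35,0],[0,0,0,-60,-30,45,0],[0,0,0,-65,-55,56,0],[0,0,0,-69,-75,64,0],[0,0,0,-69,-75,64,0],[0,0,0,-69,-75,64,0]]
  ]
}}

```text
clock: 6.25
tcp_pos: [0.5087, -0.025, 0.2803]
orientation: [0.3, -0.085, 0.95, 0.028]
wrist_force: [0.3, -0.1, 0.3]
finger_gap: -0.0002
grip_force: 0.0
```

```bash
cat > m.py <<'E'
from h import *
import sys
c=viewer.calibration("wrist");w=viewer.read_camera("wrist")[:,:,::-1].copy();im=viewer.read_camera("scene")[:,:,::-1]
W=(c["K"],np.asarray(c["eye"]),R.from_quat(np.asarray(c["rotation"])[[1,2,3,0]]).as_matrix())
def comp(i,ch):
    j=i.astype(int);o=[k for k in range(3) if k!=ch];m=((j[...,ch]-np.maximum(j[...,o[0]],j[...,o[1]]))>40).astype(np.uint8)
    n,l,s,ce=cv2.connectedComponentsWithStats(m);return [(s[k].tolist(),ce[k].round(2).tolist()) for k in range(1,n) if s[k][4]>25]
print("wrist red",comp(w,2));print("wrist green",comp(w,1))
cv2.imwrite("pics/"+sys.argv[1],cv2.resize(w,(800,600),interpolation=cv2.INTER_CUBIC))
import pickle;pickle.dump(c,open("w3.pkl","wb"))
r=comp(w,2)
for s,ce in r: print("red",s_on(W,ce,.003))
for s,ce in comp(w,1): print("green",[s_on(W,ce,o) for o in (.003,.009)])
E
python3 m.py w4.png
```

```text
wrist red [([0, 0, 15, 19, 175], [5.03, 6.6]), ([0, 0, 560, 229, 48069], [227.97, 81.06]), ([315, 75, 21, 14, 106], [324.51, 81.67]), ([351, 75, 11, 9, 43], [355.26, 78.79]), ([188, 74, 318, 53, 10063], [341.74, 105.15]), ([379, 75, 14, 7, 31], [385.71, 77.26]), ([301, 76, 9, 11, 36], [304.56, 81.42]), ([185, 141, 331, 36, 9341], [348.19, 155.78]), ([372, 226, 19, 12, 186], [380.97, 231.91]), ([177, 266, 32, 8, 246], [192.87, 269.52])]
wrist green [([137, 269, 44, 23, 774], [154.35, 279.94])]
red (np.float64(-0.13442031494704215), np.float64(-0.30627500966582855))
red (np.float64(-0.0570835694911017), np.float64(-0.10201111983962939))
red (np.float64(-0.056290672280038104), np.float64(-0.0199965520274482))
red (np.float64(-0.05901936048316371), np.float64(0.006266217900783456))
red (np.float64(-0.03395476039403201), np.float64(-0.006436496358475145))
red (np.float64(-0.06044394808729376), np.float64(0.032284227195600784))
red (np.float64(-0.05657439974939517), np.float64(-0.036929953908632684))
red (np.float64(0.011443852254313734), np.float64(-0.003439825824710082))
red (np.float64(0.07354154770866039), np.float64(0.018139631649459583))
red (np.float64(0.10153467971400496), np.float64(-0.12281694250875744))
green [(np.float64(0.10905540966562943), np.float64(-0.15063519542558368)), (np.float64(0.10943918539551944), np.float64(-0.1486346448310974))]
```

View pics/w4.png

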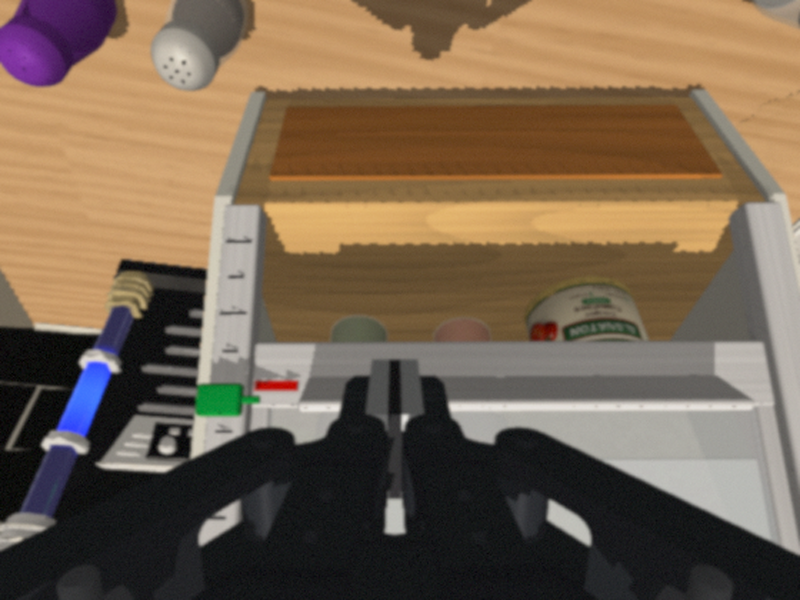

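The wrist view shows the pointer at (276,385) and the clip centred at about (219,399), with its tab at row 400. That puts the pointer about 7.5 mm low along the slope. Nothing else has moved. I'll go back under the lip and push the rest.

{"api": "carry_out", "payload": {
  "plan": [
    [[0,0,0,4,20,-8,0],[0,0,0,9,45,-19,0],[0,0,0,15,65,-29,0],[0,0,0,27,67,-46,0],[0,0,0,38,69,-62,0],[0,0,0,49,71,-78,0],[0,0,0,59,73,-72,0],[0,0,0,66,74.5,-68,0],[0,0,0,68,75,-66,0],[0,0,0,69,75,-64,0],[0,0,0,69.8,75.2,-62.2,0],[0,0,0,70.6,75.4,-60.4,0],[0,0,0,71.3,75.5,-58.8,0],[0,0,0,72.1,75.6,-57.2,0],[0,0,0,72.1,75.6,-57.2,0]]
  ]
}}

```text
clock: 7.85
tcp_pos: [0.5799, 0.0511, 0.2228]
orientation: [0.299, -0.086, 0.95, 0.028]
wrist_force: [-7.4, -0.3, -1.3]
finger_gap: 0.0001
grip_force: 3.3
```

{"api": "carry_out", "payload": {
  "plan": [
    [[0,0,0,-3,-0.5,-4,0],[0,0,0,-10,-2,-8,0],[0,0,0,-20,-4,-14,0],[0,0,0,-31,-6,2,0],[0,0,0,-42,-8,18,0],[0,0,0,-54,-10,35,0],[0,0,0,-60,-30,45,0],[0,0,0,-66,-55,52,0],[0,0,0,-72,-75,57,0],[0,0,0,-72,-75,57,0],[0,0,0,-72,-75,57,0]]
  ]
}}

```text
clock: 8.95
tcp_pos: [0.5088, -0.0245, 0.2802]
orientation: [0.3, -0.085, 0.95, 0.028]
wrist_force: [1.0, 0.0, 0.6]
finger_gap: -0.0
grip_force: 0.0
```

```bash
python3 m.py w5.png | egrep -v "wrist" | tail -2
python3 - <<'E'
import cv2
w=cv2.imread("pics/w5.png")[330:480,180:380];cv2.imwrite("pics/w5c.png",cv2.resize(w,None,fx=4,fy=4))
E
```

```text
red (np.float64(0.10962131918623433), np.float64(-0.12157282791904062))
green [(np.float64(0.10891474716567016), np.float64(-0.15066569938683141)), (np.float64(0.10930166729271587), np.float64(-0.14865128601420544))]
```

View pics/w5c.png

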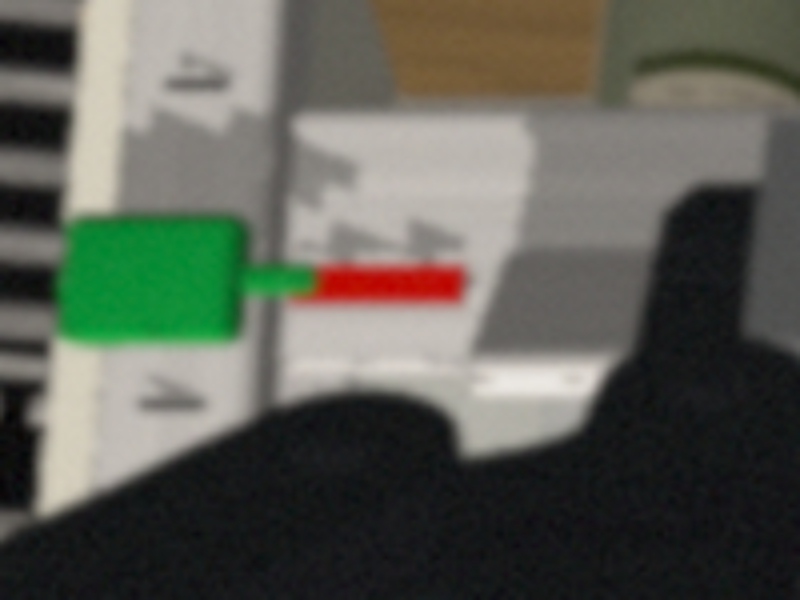

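The pointer is at crop row 284 and the clip's tab at row 281, which is level to within about 0.4 mm. The arm is clear, so I'm handing in.

```bash
python3 -c "
from workcell import order
print(order.hand_in())"
```

```text
the job is handed in; nothing more can be done
None
```

I pushed the window up about 64 mm from under the lip; the red pointer stands level with the green clip to within about 0.5 mm by the wrist camera, and the job is handed in at about 9 s with the arm clear, the lip not gripped, and nothing else touched.

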